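# Make up two analysis kits

## Task

Make up the kits for two analysis runs. In the blue tray, stand the amber bottle in the wide compartment, the green-capped vial in the middle one and the orange pump cassette in the end one; in the yellow tray, stand the white bottle in the wide compartment and the red-capped vial in the middle one. Set everything down upright on the tray floor without dropping it, and leave the dark green bottle and the black-capped vial where they are.

Things in the scene. Friction and masses are not known exactly. Their poses are not given: they have to be found in the camera images.
- blue_tray: Open blue tray, fixed, 88 (x) by 216 (y) by 24 mm high; floor and walls 4 mm thick. Origin: centre of its underside, z up. Compartments along y, each 80 mm deep in x, centred on x = 0: wide (84 mm in y) at the +y end, centre y = +62 mm; middle (58 mm), centre y = -13 mm; end (58 mm) at the -y end, centre y = -75 mm. All empty. Yaw within 0.45 rad of 0.
- yellow_tray: Open yellow tray, fixed, 88 (x) by 216 (y) by 24 mm high; floor and walls 4 mm thick. Origin: centre of its underside, z up. Compartments along y, each 80 mm deep in x, centred on x = 0: wide (84 mm in y) at the +y end, centre y = +62 mm; middle (58 mm), centre y = -13 mm; end (58 mm) at the -y end, centre y = -75 mm. All empty. Yaw within 0.45 rad of 0.
- amber_bottle: Bottle, amber brown, white screw cap: body 40 mm in diameter and straight up to 56 mm high, then a shoulder; cap 31 mm in diameter, 78 mm high in all, about 100 g. Stands upright on the bench; origin at the centre of its underside, z up its axis. 
- white_bottle: Bottle, white plastic, blue screw cap: body 40 mm in diameter and straight up to 56 mm high, then a shoulder; cap 31 mm in diameter, 78 mm high in all, about 100 g. Stands upright on the bench; origin at the centre of its underside, z up its axis. 
- green_vial: Sample vial, off-white with a green cap: plain upright cylinder 28 mm in diameter, 62 mm high (the top 14 mm is the cap), about 45 g. Origin at the centre of its underside, z up its axis. 
- red_vial: Sample vial, off-white with a red cap: plain upright cylinder 28 mm in diameter, 62 mm high (the top 14 mm is the cap), about 45 g. Origin at the centre of its underside, z up its axis. 
- pump_cassette: Orange pump cassette, an upright block 28 mm (its x) by 38 mm (its y) by 50 mm high, two steel roller ends on top, about 80 g. Origin at the centre of its underside, z up; stands on the bench within about 0.4 rad of yaw 0.
- green_bottle: Bottle, dark green, yellow screw cap: body 40 mm in diameter and straight up to 56 mm high, then a shoulder; cap 31 mm in diameter, 78 mm high in all, about 100 g. Stands upright on the bench; origin at the centre of its underside, z up its axis. Other stock: stays where it is.
- black_vial: Sample vial, off-white with a black cap: plain upright cylinder 28 mm in diameter, 62 mm high (the top 14 mm is the cap), about 45 g. Origin at the centre of its underside, z up its axis. Other stock: stays where it is.
There are look-alikes about, which are no part of the job. What is shaped like the black_vial but purple is not meant.

How it is judged:
At the end, for the whole second after the job is handed in: Each of the five stands upright (within 0.12 rad) on the floor of its own tray, wholly inside its own compartment, underside less than 10 mm above the tray's underside, released and at rest; the green bottle and black-capped vial stand within 25 mm of their starts (y of amber_bottle in the frame of blue_tray between 0.038 and 0.086 m and x of amber_bottle in the frame of blue_tray between -0.022 and 0.022 m and z of amber_bottle in the frame of blue_tray between 0 and 0.01 m and angle between each of amber_bottle, green_vial, pump_cassette, white_bottle, red_vial, green_bottle, black_vial's own z axis and vertical below 0.12 rad and linear speed of each of amber_bottle, green_vial, pump_cassette, white_bottle, red_vial below 0.02 m/s and contact force between each of amber_bottle, green_vial, pump_cassette, white_bottle, red_vial and the fingers below 0.05 N and y of green_vial in the frame of blue_tray between -0.03 and 0.004 m and x of green_vial in the frame of blue_tray between -0.028 and 0.028 m and z of green_vial in the frame of blue_tray between 0 and 0.01 m and y of pump_cassette in the frame of blue_tray between -0.092 and -0.058 m and x of pump_cassette in the frame of blue_tray between -0.028 and 0.028 m and z of pump_cassette in the frame of blue_tray between 0 and 0.01 m and y of white_bottle in the frame of yellow_tray between 0.038 and 0.086 m and x of white_bottle in the frame of yellow_tray between -0.022 and 0.022 m and z of white_bottle in the frame of yellow_tray between 0 and 0.01 m and y of red_vial in the frame of yellow_tray between -0.03 and 0.004 m and x of red_vial in the frame of yellow_tray between -0.028 and 0.028 m and z of red_vial in the frame of yellow_tray between 0 and 0.01 m and distance of each of green_bottle, black_vial from where it was at the start of the episode below 0.025 m); the robot touches nothing.
It fails at once if a thing of the kits is dropped from more than about 4 cm or knocked flying: faster than 0.9 m/s while not held ((linear speed of amber_bottle above 0.9 m/s and contact force between amber_bottle and the fingers below 0.01 N) or (linear speed of green_vial above 0.9 m/s and contact force between green_vial and the fingers below 0.01 N) or (linear speed of pump_cassette above 0.9 m/s and contact force between pump_cassette and the fingers below 0.01 N) or (linear speed of white_bottle above 0.9 m/s and contact force between white_bottle and the fingers below 0.01 N) or (linear speed of red_vial above 0.9 m/s and contact force between red_vial and the fingers below 0.01 N)).
It fails at once if the green bottle is moved more than 25 mm or knocked over (distance of green_bottle from where it was at the start of the episode above 0.025 m or angle between green_bottle's own z axis and vertical above 0.5 rad).
It fails at once if the black vial is moved more than 25 mm or knocked over (distance of black_vial from where it was at the start of the episode above 0.025 m or angle between black_vial's own z axis and vertical above 0.5 rad).
It also fails if it takes over 120 s, if anything falls off the work surface, if the arm or the gripper's body presses on something with over 40 N, if the wrist force passes 120 N, or if a joint passes its speed limit or range.

## Robot

A 6-joint arm with a two-finger parallel gripper is mounted at the origin on the work surface. World frame = base frame: x ahead of the robot, y to its left, z up, the work surface at z = 0. Lengths are in m, angles in rad, forces in N, time in s.
With the tool pointing down it reaches from about 0.35 to 0.85 m from the base axis. Payload 8.1 kg.
Tool frame: the origin (TCP) lies midway between the tips of the shut fingers; the grasp point (between the pads) lies 19 mm behind it (r.grasp_offset is the distance from the TCP to the grasp point, in m); z points along the fingers, y is the line along which they close (so a half turn about z gives the same grasp; the last joint's range is limited). The gripper opens to 85 mm and grips with 20 to 120 N. Pads are 22 mm wide; open, the fingers measure 114 mm over their backs; the gripper's body (76 mm by 85 mm) begins 54 mm behind the grasp point. The pads swing forward as they close: fully open they stand 13 mm farther back than shut.
Start: joints at [1.2, 0.13, 1.488, -0, 1.523, -0.085], TCP at [0.169, 0.576, 0.203] pointing down, gripper open.
Joint ranges: [-2.96, 2.96], [-0.89, 2.26], [0.02, 2.5], [-1.34, 4.48], [0, 2.73], [-2.66, 2.66]. Speed limits (rad/s): [2.39, 2.39, 2.79, 3.14, 3.14, 3.14].

## Interface

Orientations are given as [roll, pitch, yaw] about the fixed x, y, z axes, in that order (R = Rz(yaw) Ry(pitch) Rx(roll)).
In Python, from plant import r gives the robot as it stands. The module is installed in compiled form; this text tells all that it offers. Calls block until the motion is done:
- r.move_ptp(position, orientation): joint-space move of the TCP to a pose.
- r.movel(position, frame=None, max_speed=0.15): straight line of the TCP; frame=None keeps the orientation; max_speed is the mean speed in m/s.
- r.move_j(angles): joint-space move.
- r.grip(opening, effort=None): opening from 0.0 (shut) to 1.0 (fully open); effort is the grip in N (None keeps the last); returns when the fingers have stopped.
- r.wait(seconds).
- r.inverse_kinematics(position, orientation): joint angles nearest the present ones, or None.
- r.get_state(): the state.
- r.snapshot(name): name is "scene" or "top" or "wrist"; returns (picture, depth): 480x640x3 uint8, blue, green, red; 480x640 float32, m along the optical axis (not along the pixel's ray), 0 where there is no reading.
- r.camera_model(name): a dict with "fx", "fy", "cx", "cy" (pixels), "k1" (the pictures are not rectified: a ray, as slopes to the right and down, at radius r is drawn at 1 + k1 r^2 times it, then the intrinsics apply), "view" (4x4, takes a point from world to camera coordinates). Camera axes: x right, y up, looking along -z (the intrinsics and any distortion apply to the point x, -y, -z); pixel columns grow to the right and rows downward; lengths in m; the calibration is good to about 2 mm. A picture is of the moment at which its call begins: read the wrist's pose just before it. camera_model takes no time and is no camera call; for the wrist camera it gives the pose at the moment of the call.
A pose or a line that the arm cannot do raises r.Unreachable and nothing moves.
- r.finish_job(): hands the job in; it is judged then, once.
Trained networks look in the newest picture that a camera, given by its name, has taken for a name from the list of things; names that differ only in an ending like _2 or _b are one class to them, and where a whole thing is asked for, a point or a joint stands for the part that bears it (a point fixed in the world has none). Each returns a list of dicts, best first, with "confidence" (0 to 1); they miss things now and then, are a little off and sometimes report something else, mostly with a low value. They report only what shows in the picture. A call takes as long as a camera call. They do not tell look-alikes from the thing itself.
- r.boxes_of(thing, camera): "at" ([x, y, z] in m, in the coordinates of the camera as it stood for that picture, good to about 4 mm: the middle of the surface that is visible of it).
- r.masks_of(thing, camera): "pixels" (480x640 bool, what is visible of it).
- r.pinpoint(thing, camera): "at" ([x, y, z] in m, in the coordinates of the camera as it stood for that picture, good to about 4 mm: a listed point, or the origin of a listed thing).
The state is a dict: "t": time; "joints": joint angles; "dq": joint speeds; "joint_torque": joint torques, N m; "eef_pos": TCP position; "tool_rot": TCP orientation; "ft_force": force on the tool from outside, world axes, zero at the start; "wrist_torque": the same for the moment, N m; "gripper_width": opening from 0.0 (shut) to 1.0 (fully open); "grasp_force": force on a finger pad.
Only numpy, scipy, OpenCV 4.12 (cv2) and the standard library are available. Lean on these libraries where they do the work, as an engineer would, in place of code of your own. Each camera call takes 0.05 s, during which the arm holds its last target. There are 200 camera calls.

## Working session

There is one attempt and no reset: what is moved stays moved. The work goes in short steps, each a Python script; the robot and the scene stay as the last script left them, time stands still between calls to the robot, and variables do not carry over. Pictures are saved under pics/ and viewed, at most 14 in all, crops included, and the job is handed in when it is done.

```bash
mkdir -p pics; cat > h.py <<'E'
import numpy as np, cv2
from plant import r
def w_of(p,cam):
    V=np.array(r.camera_model(cam)["view"]); return (np.linalg.inv(V)@np.r_[p,1])[:3]
def cloud(cam,depth):
    m=r.camera_model(cam); h,w=depth.shape
    u,v=np.meshgrid(np.arange(w),np.arange(h))
    x=(u-m["cx"])/m["fx"]; y=(v-m["cy"])/m["fy"]
    a,b=x.copy(),y.copy()
    for _ in range(8):
        s=1+m["k1"]*(a*a+b*b); a,b=x/s,y/s
    P=np.stack([a*depth,-b*depth,-depth,np.ones_like(depth)],-1)
    W=P@np.linalg.inv(np.array(m["view"])).T
    W[depth<=0]=np.nan
    return W[...,:3]
E
python3 - <<'E'
from h import *
for c in ["top","scene"]:
    im,d=r.snapshot(c); cv2.imwrite(f"pics/{c}0.png",im); np.save(c+"_d.npy",d); np.save(c+"_i.npy",im)
    V=np.array(r.camera_model(c)["view"]); print(c,np.linalg.inv(V)[:3,3].round(3))
    for n in "blue_tray yellow_tray amber_bottle white_bottle green_bottle green_vial red_vial black_vial pump_cassette".split():
        print(n,[(w_of(o["at"],c).round(3).tolist(),round(o["confidence"],2)) for o in r.pinpoint(n,c)])
print(r.get_state()["t"])
E
```

```text
top [ 0.441 -0.017  0.999]
blue_tray [([0.439, 0.227, -0.004], 0.75)]
yellow_tray [([0.463, -0.247, -0.001], 0.74)]
amber_bottle [([0.668, 0.001, -0.005], 0.76), ([0.65, 0.189, -0.006], 0.43)]
white_bottle [([0.669, 0.107, -0.001], 0.65)]
green_bottle [([0.686, -0.198, 0.005], 0.89)]
green_vial [([0.666, -0.112, -0.001], 0.67)]
red_vial [([0.65, 0.191, -0.007], 0.59)]
black_vial [([0.46, -0.007, 0.001], 0.67), ([0.407, 0.044, -0.003], 0.51)]
pump_cassette [([0.569, 0.002, -0.003], 0.6)]
scene [0.875 0.509 0.69 ]
blue_tray [([0.443, 0.228, 0.0], 0.59)]
yellow_tray [([0.462, -0.242, -0.002], 0.7)]
amber_bottle [([0.666, 0.001, -0.004], 0.82), ([0.663, -0.109, -0.001], 0.34)]
white_bottle []
green_bottle [([0.684, -0.199, -0.0], 0.75)]
green_vial [([0.663, -0.11, -0.003], 0.72)]
red_vial [([0.66, 0.192, -0.001], 0.68), ([0.441, 0.228, -0.002], 0.63)]
black_vial [([0.457, -0.002, 0.001], 0.9), ([0.406, 0.048, -0.003], 0.57)]
pump_cassette [([0.57, 0.002, 0.001], 0.8)]
1.0
```

View pics/top0.png

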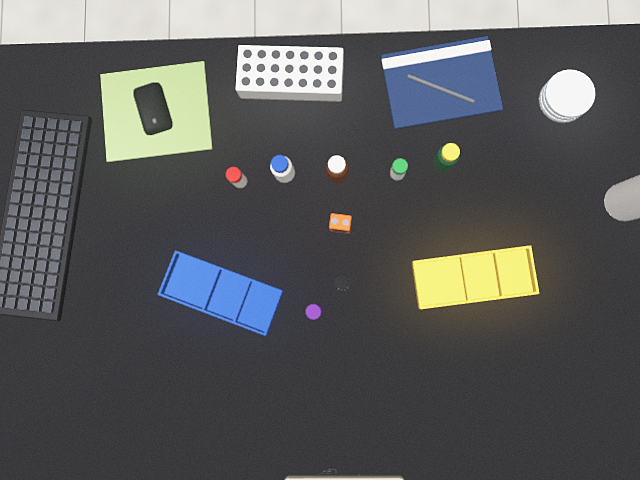

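View pics/scene0.png

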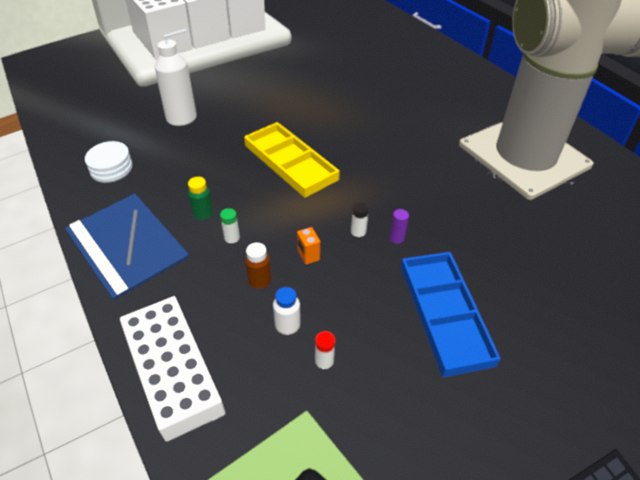

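The top view shows the row at the top: red vial (236,176), white bottle (282,168), amber bottle (337,167), green vial (399,168), green bottle (449,153). The cassette is at (340,222), the black vial (342,283), the purple look-alike (313,312), the blue tray (220,292) and the yellow tray (476,277). The scene view agrees. Next I'll refine these positions with depth.

```bash
cat > loc.py <<'E'
from h import *
def rect(P):
    (c,(a,b),_)=q=cv2.minAreaRect((P[:,:2]*1000).astype(np.float32))
    box=cv2.boxPoints(q); e=[box[1]-box[0],box[2]-box[1]]; L=max(e,key=np.linalg.norm)
    if L[1]<0: L=-L
    return np.array(c)/1000,sorted([round(a,1),round(b,1)]),np.arctan2(-L[0],L[1])
E
python3 - <<'E'
from loc import *
T={"amber":((.668,.001),.078),"white":((.669,.107),.078),"gbot":((.686,-.198),.078),"gvial":((.665,-.111),.062),"red":((.655,.191),.062),"black":((.459,-.005),.062),"purple":((.407,.046),.062),"cass":((.569,.002),.05)}
for c in ["top","scene"]:
    W=cloud(c,np.load(c+"_d.npy")); P=W.reshape(-1,3)
    im=np.load(c+"_i.npy"); hsv=cv2.cvtColor(im,cv2.COLOR_BGR2HSV)
    for n,(p,h) in T.items():
        Q=P[np.linalg.norm(P[:,:2]-p,axis=1)<.04]; z=Q[:,2]
        A=Q[abs(z-h)<.005]
        if len(A)<10: print(c,n,len(A),np.nanmax(z));continue
        cc,s,y=rect(A); print(c,n,len(A),cc.round(4),s,round(y,3),"zmed",np.median(A[:,2]).round(4))
    for n,lo,hi,p in [("blue",100,125,(.44,.228)),("yellow",22,35,(.463,-.244))]:
        m=(hsv[...,0]>=lo)&(hsv[...,0]<=hi)&(hsv[...,1]>120)&(hsv[...,2]>60)&(np.linalg.norm(W[...,:2]-p,axis=2)<.14)
        m=cv2.morphologyEx(m.astype(np.uint8),cv2.MORPH_OPEN,np.ones((3,3)))>0
        for lab,A in (("all",W[m]),("rim",W[m&(abs(W[...,2]-.024)<.005)])):
            cc,s,y=rect(A); print(c,n,lab,len(A),cc.round(4),s,round(y,3))
E
```

```text
top amber 234 [0.6678 0.0026] [29.5, 29.7] 0.973 zmed 0.0773
top white 224 [0.6716 0.1049] [29.3, 29.6] -0.633 zmed 0.0772
top gbot 240 [ 0.6854 -0.1993] [29.7, 29.8] 0.045 zmed 0.0773
top gvial 181 [ 0.6656 -0.1109] [25.7, 26.3] 0.772 zmed 0.0616
top red 171 [0.6569 0.1912] [25.8, 26.2] -0.802 zmed 0.0612
top black 185 [ 0.4581 -0.0033] [24.8, 26.5] 1.555 zmed 0.0612
top purple 187 [0.4057 0.0479] [26.0, 26.3] 0.937 zmed 0.0609
top cass 319 [ 0.5676 -0.0016] [28.4, 38.1] -0.157 zmed 0.0493
top blue all 5722 [0.4416 0.23  ] [93.1, 228.1] -0.367
top blue rim 981 [0.4415 0.2252] [88.7, 219.3] -0.364
top yellow all 1465 [ 0.4643 -0.2505] [92.6, 226.1] 0.115
top yellow rim 435 [ 0.463  -0.2465] [89.6, 216.4] 0.107
scene amber 237 [0.6679 0.0044] [27.5, 31.3] -0.489 zmed 0.0775
scene white 287 [0.6712 0.1075] [28.0, 31.1] -0.819 zmed 0.0774
scene gbot 162 [ 0.6844 -0.197 ] [27.2, 30.0] -0.631 zmed 0.0778
scene gvial 159 [ 0.6648 -0.1086] [27.0, 27.4] 0.582 zmed 0.0615
scene red 257 [0.6578 0.1936] [25.9, 26.3] 1.146 zmed 0.0616
scene black 149 [ 0.4587 -0.0009] [25.0, 27.0] -0.627 zmed 0.0612
scene purple 158 [0.4072 0.0504] [25.9, 26.7] 0.047 zmed 0.0613
scene cass 289 [5.678e-01 5.000e-04] [28.4, 39.1] -0.143 zmed 0.0494
scene blue all 7239 [0.4325 0.2184] [105.5, 240.6] -0.372
scene blue rim 1469 [0.4432 0.2256] [91.3, 218.7] -0.361
scene yellow all 3654 [ 0.4548 -0.2593] [115.8, 249.3] 0.108
scene yellow rim 815 [ 0.4632 -0.2447] [92.9, 219.6] 0.113
```

```bash
cat > job.py <<'E'
from h import *
TR={"blue":((.4423,.2254),-.363),"yellow":((.4631,-.2456),.110)}
# name: xy, width, grasp height, closing-dir angle at pick, tray, compartment y
J={"amber":((.6678,.0035),.040,.042,0,"blue",.062),
 "gvial":((.6652,-.1098),.028,.042,0,"blue",-.013),
 "cass":((.5677,-.0006),.028,.036,-.15,"blue",-.075),
 "white":((.6714,.1062),.040,.042,0,"yellow",.062),
 "red":((.6573,.1924),.028,.042,0,"yellow",-.013)}
UP=.20; FLOOR=.004
def rpy(a,s): return [np.pi,0,a+s*np.pi/2]   # fingers close along world angle a
def slot(t,y):
    (c,th)=TR[t]; return np.array(c)+y*np.array([-np.sin(th),np.cos(th)]),th
def plan(n):
    p,w,g,a,t,y=J[n]; q,th=slot(t,y); return p,w,g-r.grasp_offset,a,q,th
def pick(n,s=1):
    p,w,z,a,q,th=plan(n)
    r.grip((w+.022)/.085)
    r.move_ptp([*p,UP],rpy(a,s)); r.movel([*p,z+.0],max_speed=.12)
    r.grip(0,45); r.wait(.2); st=r.get_state()
    print(n,"width",round(st["gripper_width"]*85,1),"F",round(st["grasp_force"],1),"t",round(st["t"],1))
    r.movel([*p,UP],max_speed=.15); st=r.get_state()
    print(" lifted width",round(st["gripper_width"]*85,1),"F",round(st["grasp_force"],1))
def place(n,s=1):
    p,w,z,a,q,th=plan(n)
    r.move_ptp([*q,UP],rpy(th,s)); r.wait(.2); f0=r.get_state()["ft_force"][2]
    r.movel([*q,z+FLOOR+.015],max_speed=.15); k=.015
    while k>-.003:
        k-=.0015 if k>.003 else .001
        r.movel([*q,z+FLOOR+k],max_speed=.03)
        f=r.get_state()["ft_force"][2]-f0
        if abs(f)>3: break
    print(" set at k",round(k,4),"df",round(f,1))
    r.grip((w+.012)/.085); r.wait(.2)
    r.movel([*q,UP],max_speed=.12); print(" done t",round(r.get_state()["t"],1))
E
python3 - <<'E'
from job import *
st=r.get_state(); print(st["tool_rot"],st["gripper_width"],r.grasp_offset)
for n in J:
    p,w,z,a,q,th=plan(n)
    for s in (1,-1):
        for pos,an in ((p,a),(q,th)):
            for zz in (UP,z):
                v=r.inverse_kinematics([*pos,zz],rpy(an,s)); print(n,s,zz,np.round(pos,3),None if v is None else np.round(v,2))
E
```

```text
[3.14159231e+00 2.28396830e-05 2.85582817e+00] 1.0027321331687642 0.0187
amber 1 0.2 [0.668 0.004] [-0.07  0.31  1.28  0.    1.54 -0.07]
amber 1 0.0233 [0.668 0.004] [-0.07  0.45  1.44 -0.    1.25 -0.07]
amber 1 0.2 [0.464 0.283] [ 0.45 -0.02  1.65 -0.    1.51  0.82]
amber 1 0.0233 [0.464 0.283] [ 0.45  0.14  1.82 -0.    1.18  0.82]
amber -1 0.2 [0.668 0.004] None
amber -1 0.0233 [0.668 0.004] None
amber -1 0.2 [0.464 0.283] [ 0.45 -0.02  1.65  0.    1.51 -2.32]
amber -1 0.0233 [0.464 0.283] [ 0.45  0.14  1.82  0.    1.18 -2.32]
gvial 1 0.2 [ 0.665 -0.11 ] [-0.24  0.33  1.26  0.    1.55 -0.24]
gvial 1 0.0233 [ 0.665 -0.11 ] [-0.24  0.47  1.42  0.    1.25 -0.24]
gvial 1 0.2 [0.438 0.213] [ 0.35 -0.18  1.8  -0.    1.52  0.71]
gvial 1 0.0233 [0.438 0.213] [ 0.35 -0.01  1.97 -0.    1.17  0.71]
gvial -1 0.2 [ 0.665 -0.11 ] None
gvial -1 0.0233 [ 0.665 -0.11 ] None
gvial -1 0.2 [0.438 0.213] [ 0.35 -0.18  1.8   0.    1.52 -2.43]
gvial -1 0.0233 [0.438 0.213] [ 0.35 -0.01  1.97  0.    1.17 -2.43]
cass 1 0.2 [ 0.568 -0.001] [-0.09  0.04  1.58 -0.    1.51  0.06]
cass 1 0.017299999999999996 [ 
[... 646 characters left out ...]
184] [-0.49  0.01  1.96  0.    1.17 -0.6 ]
white -1 0.2 [0.671 0.106] None
white -1 0.0233 [0.671 0.106] None
white -1 0.2 [ 0.456 -0.184] [-0.49 -0.16  1.79 -0.    1.52  2.54]
white -1 0.0233 [ 0.456 -0.184] [-0.49  0.01  1.96 -0.    1.17  2.54]
red 1 0.2 [0.657 0.192] [ 0.21  0.36  1.23 -0.    1.55  0.21]
red 1 0.0233 [0.657 0.192] [ 0.21  0.49  1.39 -0.    1.26  0.21]
red 1 0.2 [ 0.465 -0.259] [-0.6  -0.05  1.68  0.    1.51 -0.71]
red 1 0.0233 [ 0.465 -0.259] [-0.6   0.11  1.85  0.    1.18 -0.71]
red -1 0.2 [0.657 0.192] None
red -1 0.0233 [0.657 0.192] None
red -1 0.2 [ 0.465 -0.259] [-0.6  -0.05  1.68 -0.    1.51  2.43]
red -1 0.0233 [ 0.465 -0.259] [-0.6   0.11  1.85 -0.    1.18  2.43]
```

```bash
python3 - <<'E'
from job import *
pick("amber"); 
if r.get_state()["gripper_width"]*85>25: place("amber")
im,d=r.snapshot("top"); cv2.imwrite("pics/top1.png",im)
E
```

```text
amber width 36.0 F 44.7 t 6.2
 lifted width 36.2 F 45.1
 set at k 0.0005 df 7.8
 done t 14.8
```

View pics/top1.png

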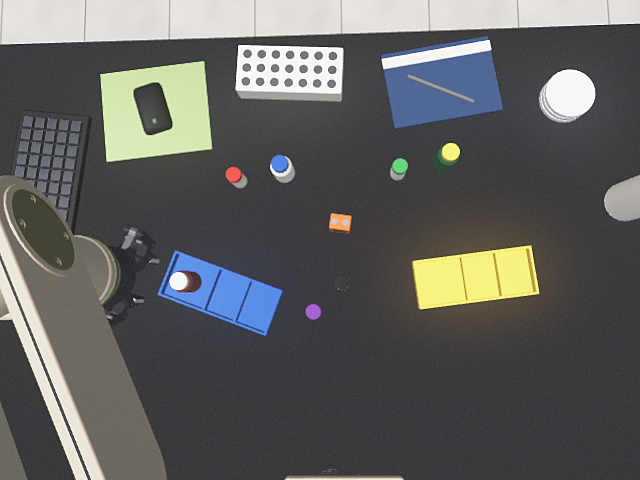

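The amber bottle stands in the blue wide compartment (cap at 183,281); nothing else has moved. Now the rest.

```bash
python3 - <<'E'
from job import *
for n in ["gvial","white","red","cass"]:
    pick(n)
    if r.get_state()["gripper_width"]*85<J[n][1]*1000*.6: print("missed"); break
    place(n)
im,d=r.snapshot("top"); cv2.imwrite("pics/top2.png",im); np.save("top_d2.npy",d)
im,d=r.snapshot("scene"); cv2.imwrite("pics/scene2.png",im)
E
```

```text
gvial width 25.2 F 44.2 t 18.9
 lifted width 25.2 F 44.2
 set at k 0.0005 df 4.9
 done t 27.7
white width 36.1 F 44.7 t 31.2
 lifted width 35.8 F 45.1
 set at k 0.0005 df 6.6
 done t 39.9
red width 25.2 F 44.2 t 43.8
 lifted width 25.2 F 44.2
 set at k 0.0005 df 6.2
 done t 52.9
cass width 25.9 F 44.4 t 56.5
 lifted width 25.9 F 44.3
 set at k 0.0005 df 5.1
 done t 64.8
```

View pics/top2.png

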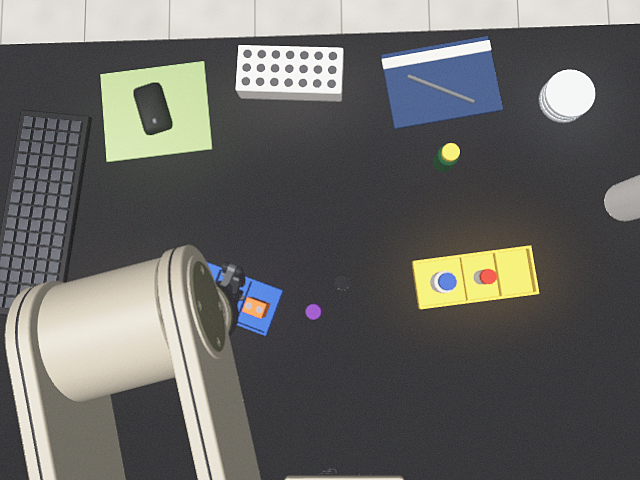

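View pics/scene2.png

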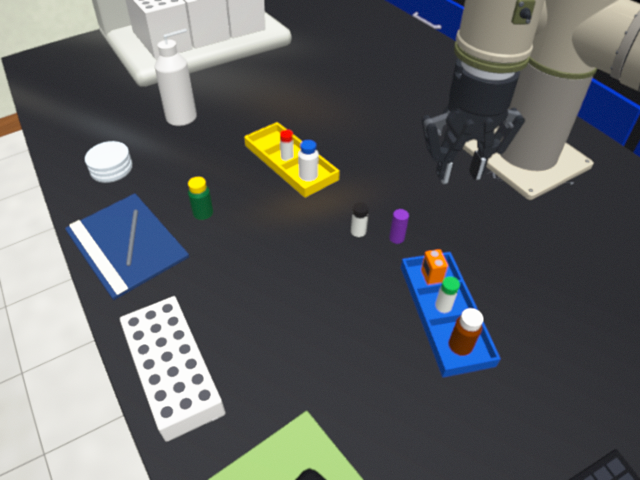

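All five stand in their compartments: in the scene view, amber (466,332), green vial (448,294), cassette (435,266), white (309,160) and red (286,144). The green bottle and black vial haven't moved. I'll clear the arm and check the numbers.

```bash
python3 - <<'E'
from job import *; from loc import rect
r.move_j([1.2,.13,1.488,0,1.523,-.085])
H=dict(amber=.082,white=.082,gvial=.066,red=.066,cass=.054)
ok=True
for c in ("top","scene"):
    im,d=r.snapshot(c); P=cloud(c,d).reshape(-1,3)
    for n in J:
        q,th=slot(*J[n][4:]); Q=P[(np.linalg.norm(P[:,:2]-q,axis=1)<.03)&(abs(P[:,2]-H[n])<.005)]
        cc,s,y=rect(Q); e=cc-q; l=[e@[np.cos(th),np.sin(th)],e@[-np.sin(th),np.cos(th)]]
        print(c,n,"off mm",np.round(np.array(l)*1e3,1),"size",s,"dz",round((np.median(Q[:,2])-H[n])*1e3,1),"spread",(np.percentile(Q[:,2],95)-np.percentile(Q[:,2],5)).round(4))
        ok&=max(np.abs(l))<.010 and abs(np.median(Q[:,2])-H[n])<.003
print(ok,r.get_state()["t"])
if ok: print(r.finish_job())
E
```

```text
top amber off mm [-2.   0.4] size [28.0, 29.4] dz -1.0 spread 0.0054
top gvial off mm [-0.8 -2.3] size [25.6, 26.6] dz -1.3 spread 0.0051
top cass off mm [-1.9 -1.5] size [28.0, 38.0] dz -1.2 spread 0.0056
top white off mm [-1.1 -0.8] size [29.2, 29.3] dz -0.7 spread 0.0052
top red off mm [-1.3 -0.5] size [26.0, 26.2] dz -0.6 spread 0.0058
scene amber off mm [-1.1  1.6] size [29.5, 30.9] dz -0.8 spread 0.0044
scene gvial off mm [0.2 1.2] size [26.2, 26.7] dz -1.0 spread 0.0045
scene cass off mm [-0.7  0.8] size [29.3, 40.0] dz -0.8 spread 0.0045
scene white off mm [0.3 1.4] size [28.3, 31.1] dz -0.5 spread 0.0054
scene red off mm [-1.2  0.8] size [24.9, 29.4] dz -1.4 spread 0.0044
True 66.7667
the job is handed in; nothing more can be done
None
```

I handed in the job at 66.8 s: all five items stand on the floor of their own compartments, measured within about 2.5 mm of centre, and the green bottle and black-capped vial look unmoved in the final pictures; no pass/fail verdict came back.

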